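# Set the gassing time with the inner knob of a concentric pair

## Task

Two core-gassing controllers stand on the bench, one with a red knob and one with a blue knob. On the controller with the red knob, turn the red inner knob clockwise until its white pointer line points at the yellow tab on the rim of its dial, then let go. Do not move the black outer ring beneath the knob, which sets the gas pressure, nor the yellow tab.

Things in the scene. Friction and masses are not known exactly. Their poses are not given: they have to be found in the camera images.
- red_knob_grip (a point): Red inner knob: an upright bar 46 mm long, 16 mm thick, 64 to 106 mm above the bench, on a red skirt 42 mm across. The point is on its vertical turning axis, 92 mm above the bench. Its axes turn with the knob: x along the bar, to the end with the white pointer line; y across the thickness; z up. Fingers gripping the flat sides must stay above the black ring below, 74 mm across, top at 59 mm.
- red_knob (a joint): Angle of the red inner knob, rad; grows clockwise seen from above; stops at -0.3 and 3.5. Light even friction (0.06 N m), no spring: it stays where it is left. The grey housing (140 x 140 x 40 mm) is fixed to the bench; its white dial plate is 124 mm across, top at 43 mm. A like controller with a blue knob stands beside it.
- red_tab_mark (a point): Yellow tab, 16 x 6 x 4 mm, on the rim of the red-knobbed controller's dial: point on its upper face, 58 mm from the knob's axis, 48 mm above the bench. The direction from the knob's axis to it, seen from above, is where the pointer must point; at the start 0.45 to 1.4 rad clockwise of the pointer. It could be pushed round the dial, but must stay.
- red_ring_index (a point): White index line of the black outer ring (fluted, 74 mm across, 43 to 59 mm above the bench) under the red knob: point on the ring's top edge, 34 mm from the knob's axis. The ring turns about the same axis, independently of the knob (friction 0.05 N m); it must not be turned.

How it is judged:
By the outcome, as a careful person would: the job done as asked, in the order asked, and still so for the second after the job is handed in, with the robot touching nothing.
It also fails if it takes over 32 s, if anything falls off the work surface, if the arm or the gripper's body presses on something with over 40 N, if the wrist force passes 120 N, or if a joint passes its speed limit or range.

## Robot

A 6-joint arm with a two-finger parallel gripper is mounted at the origin on a cart in front of the work surface, level with it; the furniture and walls round the work are solid. World frame = base frame: x ahead of the robot, y to its left, z up, the work surface at z = 0. Lengths are in m, angles in rad, forces in N, time in s.
With the tool pointing down it reaches from about 0.325 to 0.9 m from the base axis. Payload 6.1 kg.
Tool frame: the origin (TCP) lies midway between the tips of the shut fingers; the grasp point (between the pads) lies 19 mm behind it; z points along the fingers, y is the line along which they close (so a half turn about z gives the same grasp; the last joint's range is limited). The gripper opens to 85 mm and grips with 20 to 120 N. Pads are 22 mm wide; open, the fingers measure 114 mm over their backs; the gripper's body (76 mm by 85 mm) begins 54 mm behind the grasp point. The pads swing forward as they close: fully open they stand 13 mm farther back than shut.
Start: joints at [-0.126, 0.22, 1.526, -0, 1.395, -0.126], TCP at [0.625, -0, 0.231] pointing down, gripper open.
Joint ranges: [-2.98, 2.98], [-0.91, 2.08], [0.09, 2.57], [-1.24, 4.39], [0.2, 2.65], [-2.68, 2.68]. Speed limits (rad/s): [2.57, 2.57, 3.01, 3.14, 3.14, 3.14].

## Interface

Orientations are given as [roll, pitch, yaw] about the fixed x, y, z axes, in that order (R = Rz(yaw) Ry(pitch) Rx(roll)).
In Python, from plant import movep, move_l, set_joints, gripper_to, hold, inverse_kinematics, observe, get_image, get_calibration, Unreachable, job_done gives the robot as it stands. Calls block until the motion is done:
- movep(position, orientation): joint-space move of the TCP to a pose.
- move_l(position, feed=0.15, rotation=None, max_force=None): straight line of the TCP; rotation=None keeps the orientation; feed is the mean speed in m/s. With max_force (N) it stops when the force on the tool has changed by that much, and returns True; else False.
- set_joints(angles): joint-space move.
- gripper_to(opening, f_grip=None): finger opening in m; f_grip is the grip in N (None keeps the last); returns when the fingers have stopped.
- hold(seconds).
- inverse_kinematics(position, orientation): joint angles nearest the present ones, or None.
- observe(): the state.
- get_image(name): name is "scene" or "side" or "wrist"; returns (picture, depth): 400x640x3 uint8, red, green, blue; 400x640 float32, m along the optical axis (not along the pixel's ray), 0 where there is no reading.
- get_calibration(name): a dict with "intrinsics" (3x3 intrinsics, pixels), "world_from_camera" (4x4, takes a point from camera to world coordinates). Camera axes: x right, y down, z forward; pixel columns grow to the right and rows downward; lengths in m; the calibration is good to about 2 mm. The wrist camera is an equidistant fisheye: a pixel r from the principal point sees the ray r / f radians off the axis. A picture is of the moment at which its call begins: read the wrist's pose just before it. get_calibration takes no time and is no camera call; for the wrist camera it gives the pose at the moment of the call.
A pose or a line that the arm cannot do raises Unreachable and nothing moves.
- job_done(): hands the job in; it is judged then, once.
The state is a dict: "time_s": time; "q": joint angles; "joint_velocities": joint speeds; "joint_torque": joint torques, N m; "eef_pos": TCP position; "tcp_rot": TCP orientation; "ft_force": force on the tool from outside, world axes, zero at the start; "torque": the same for the moment, N m; "opening": finger opening in m; "grasp_force": force on a finger pad.
Only numpy, scipy, OpenCV 4.12 (cv2) and the standard library are available. Lean on these libraries where they do the work, as an engineer would, in place of code of your own. Each camera call takes 0.05 s, during which the arm holds its last target. There are 200 camera calls.

## Working session

There is one attempt and no reset: what is moved stays moved. The work goes in short steps, each a Python script; the robot and the scene stay as the last script left them, time stands still between calls to the robot, and variables do not carry over. Pictures are saved under pics/ and viewed, at most 10 in all, crops included, and the job is handed in when it is done.

```bash
mkdir -p pics; ls; python3 - <<'E'
from plant import *
import cv2,numpy as np
ims=[]
for n in["scene","wrist"]:
    p,d=get_image(n); c=get_calibration(n); np.savez(f"{n}0.npz",p=p,d=d,K=c["intrinsics"],T=c["world_from_camera"])
    cv2.imwrite(f"pics/{n}0.png",p[...,::-1]); print(n,c)
print(observe())
E
```

```text
pics
scene {'intrinsics': array([[435.67546117,   0.        , 319.176397  ],
       [  0.        , 435.67546117, 205.4099919 ],
       [  0.        ,   0.        ,   1.        ]]), 'world_from_camera': array([[ 0.78074644, -0.26266141,  0.5669603 ,  0.03842587],
       [-0.62465252, -0.35078595,  0.69768077, -0.56403295],
       [ 0.01562789, -0.89886495, -0.43794699,  0.47303216],
       [ 0.        ,  0.        ,  0.        ,  1.        ]])}
wrist {'intrinsics': array([[309.70691629,   0.        , 319.22352884],
       [  0.        , 309.70691629, 195.39872261],
       [  0.        ,   0.        ,   1.        ]]), 'world_from_camera': array([[ 9.99996980e-01,  6.46041935e-04, -2.37125622e-03,
         6.25239853e-01],
       [-1.01600226e-04, -9.53140832e-01, -3.02526931e-01,
         7.73555031e-02],
       [-2.45558621e-03,  3.02526258e-01, -9.53137888e-01,
         3.71914814e-01],
       [ 0.00000000e+00,  0.00000000e+00,  0.00000000e+00,
         1.00000000e+00]])}
{'time_s': 0.1, 'q': array([-1.26074767e-01,  2.21147555e-01,  1.52749523e+00, -3.73144173e-05,
        1.39466817e+00, -1.26061928e-01]), 'joint_velocities': array([-0.00105729, -0.00133898, -0.00169716, -0.00066757, -0.00051979,
       -0.00054382]), 'joint_torque': array([ 6.93603797e-04, -4.98243856e+01, -3.90546799e+01, -2.32586735e-04,
        5.66593517e-03, -2.12633734e-05]), 'eef_pos': array([6.24466242e-01, 6.72310712e-05, 2.30309217e-01]), 'tcp_rot': array([-3.13988337e+00, -1.79605044e-04,  1.57078990e+00]), 'ft_force': array([ 0.37929791, -0.40870001, -0.44420743]), 'torque': array([ 0.02249978, -0.04086502, -0.00837537]), 'grasp_force': 0.0, 'opening': 0.08528886929782888}
```

View pics/scene0.png

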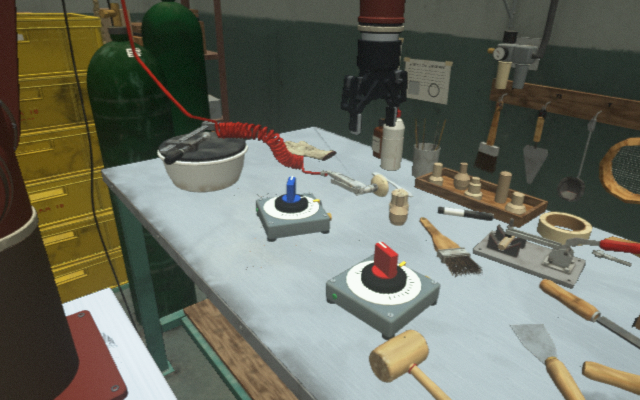

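View pics/wrist0.png

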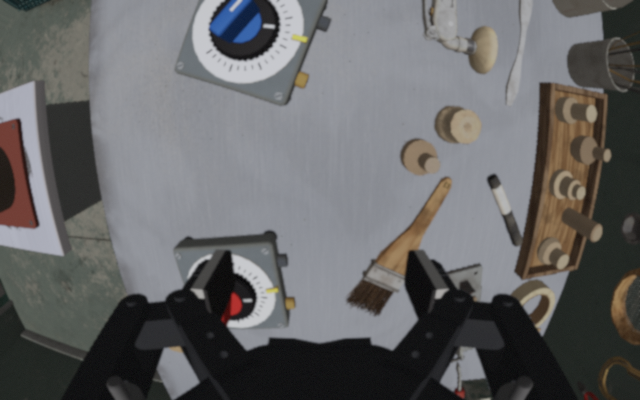

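The scene shows the red controller with its knob at about (385,258) and its tab at about (402,264). The wrist view has the red dial at about (243,290), half hidden by a finger. I'll locate it roughly, then look from above.

```bash
cat >h.py <<'E'
from plant import *
import cv2,numpy as np
def ray(n,c,uv):
    K,T=c["intrinsics"],c["world_from_camera"]; uv=np.atleast_2d(uv).astype(float)
    x=(uv-[K[0,2],K[1,2]])/K[0,0]
    if n=="wrist":
        r=np.linalg.norm(x,axis=1,keepdims=True)+1e-12; d=np.hstack([x/r*np.sin(r),np.cos(r)])
    else: d=np.hstack([x,np.ones((len(x),1))])
    return T[:3,3],d@T[:3,:3].T
def onz(n,c,uv,z):
    o,d=ray(n,c,uv); return o+d*((z-o[2])/d[:,2:])
E
python3 - <<'E'
from h import *
c=get_calibration("scene"); print(onz("scene",c,[[385,242]],.106),onz("scene",c,[[402,264]],.048))
k=onz("scene",c,[[385,243]],.106)[0]
movep([k[0],k[1]-.09,.25],[3.14159,0,1.5708])
c=get_calibration("wrist"); p,d=get_image("wrist"); np.savez("w1.npz",p=p,d=d,**c)
cv2.imwrite("pics/w1.png",p[...,::-1]); print(observe()["time_s"],c["world_from_camera"])
E
```

```text
[[ 0.51446135 -0.15192328  0.106     ]] [[ 0.55842997 -0.15742741  0.048     ]]
1.2 [[ 9.99999839e-01  4.76967835e-04 -3.08497046e-04  5.13016897e-01]
 [ 3.61459401e-04 -9.53258402e-01 -3.02156067e-01 -1.66137521e-01]
 [-4.38196126e-04  3.02155906e-01 -9.53258420e-01  3.91546378e-01]
 [ 0.00000000e+00  0.00000000e+00  0.00000000e+00  1.00000000e+00]]
```

View pics/w1.png

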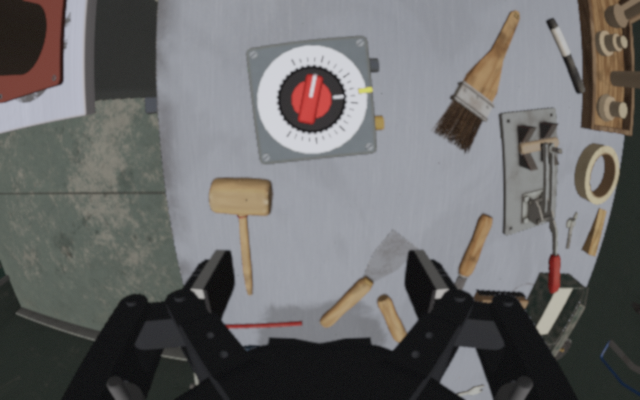

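The pointer is at about (315,80), the ring index at (338,97), the yellow tab at (365,90) and the knob axis at about (313,98). Next come precise measurements by mask.

```bash
cat >>h.py <<'E'
def comps(m,lo=1):
    n,l,s,_=cv2.connectedComponentsWithStats(m.astype(np.uint8)); 
    return [np.argwhere(l==i)[:,::-1] for i in range(1,n) if s[i,4]>=lo]
def measure(p,c,C=None,roi=(230,20,400,190)):
    x0,y0,x1,y1=roi; R=np.zeros(p.shape[:2],bool); R[y0:y1,x0:x1]=1
    h=cv2.cvtColor(p,cv2.COLOR_RGB2HSV).astype(int); H,S,V=h[...,0],h[...,1],h[...,2]
    o={}
    w=max(comps(R&(S<40)&(V>185)),key=len)
    hull=cv2.convexHull(w.astype(np.int32))[:,0]
    P=onz("wrist",c,hull,.043)[:,:2]; (cx,cy),ax,_=cv2.fitEllipse(P.astype(np.float32)); o["dial"]=(cx,cy,ax)
    y=max(comps(R&(H>22)&(H<36)&(S>110)&(V>150)),key=len); t=onz("wrist",c,y,.048)[:,:2].mean(0); o["tab"]=t
    o["tabpix"]=(y.mean(0),len(y))
    C=np.array([cx,cy]) if C is None else C
    red=R&((H<8)|(H>172))&(S>120)
    r=max(comps(red),key=len); o["redpix"]=(r.mean(0),len(r))
    hr=np.zeros(R.shape,np.uint8); cv2.fillPoly(hr,[cv2.convexHull(r.astype(np.int32))],1)
    wl=comps((hr>0)&(S<110)&(V>140),4)
    if wl:
        wp=max(wl,key=len); q=onz("wrist",c,wp,.106)[:,:2]; o["ptr"]=q.mean(0)
        vx,vy,_,_=cv2.fitLine(q.astype(np.float32),cv2.DIST_L2,0,.01,.01).ravel()
        d=np.array([vx,vy]); d*=np.sign(d@(o["ptr"]-C)); o["linedir"]=np.degrees(np.arctan2(d[1],d[0])); o["n"]=len(q)
        d=o["ptr"]-C; o["ptrdir"]=np.degrees(np.arctan2(d[1],d[0]))
    d=t-C; o["tabdir"]=np.degrees(np.arctan2(d[1],d[0])); o["tabr"]=np.linalg.norm(d)
    # bar top: brighter red
    return o
E
python3 - <<'E'
from h import *
z=np.load("w1.npz"); p=z["p"]; c={k:z[k] for k in("intrinsics","world_from_camera")}
for k,v in measure(p,c).items(): print(k,v)
d=z["d"]; K=z["intrinsics"]
# bar top via depth
uv=np.argwhere(np.ones((170,170)))[:,::-1]+[230,20]
o,r=ray("wrist",c,uv); T=z["world_from_camera"]
dd=d[uv[:,1],uv[:,0]]; zc=r@T[:3,2]; P=o+r*(dd/zc)[:,None]
m=(P[:,2]>.095)&(P[:,2]<.12); print(m.sum(),cv2.minAreaRect(P[m][:,:2].astype(np.float32)),np.median(P[m],axis=0))
m=(P[:,2]>.05)&(P[:,2]<.062); print("ring",m.sum(),cv2.fitEllipse(cv2.convexHull(P[m][:,:2].astype(np.float32))))
cv2.imwrite("pics/w1c.png",cv2.resize(p[30:170,240:390,::-1],None,fx=5,fy=4.2*5/4.2*.85,interpolation=cv2.INTER_CUBIC))
E
```

```text
dial (0.5042812824249268, -0.1645973175764084, (0.12204957008361816, 0.12224572151899338))
tab [ 0.56415188 -0.15353986]
tabpix (array([366.        ,  89.79310345]), 29)
redpix (array([310.71418021, 100.27031019]), 1354)
ptr [ 0.50669552 -0.15273208]
linedir 78.66879
n 127
ptrdir 78.49893672668068
tabdir 10.463999393714195
tabr 0.06088313110580658
833 ((0.5042887330055237, -0.16457660496234894), (0.0454682856798172, 0.016845403239130974), 79.61164093017578) [ 0.50448482 -0.16479635  0.1047929 ]
ring 2381 ((0.5042802691459656, -0.16461314260959625), (0.07559110224246979, 0.07625528424978256), 174.77056884765625)
```

View pics/w1c.png

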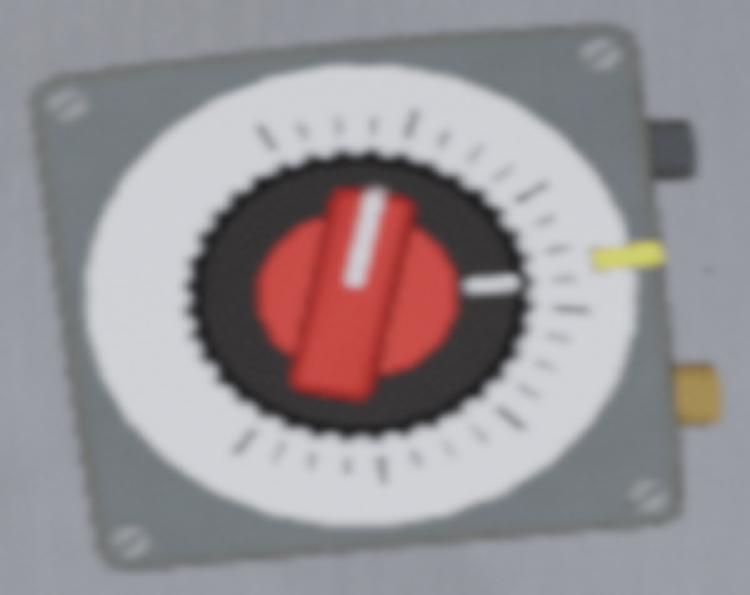

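The dial, bar and ring centres agree at (0.5043,−0.1646). The pointer is at 79.1° and the tab at 10.5°, so the knob must turn 68.6° clockwise. The ring index, for reference, is near 4°. Gripping now.

```bash
python3 - <<'E'
from h import *
r=np.radians; C=[.5043,-.1646]
def show(s): o=observe(); print(s,o["time_s"].__round__(2),o["eef_pos"].round(4),o["tcp_rot"].round(4),o["ft_force"].round(1),o["torque"].round(2),round(o["opening"],4),round(o["grasp_force"],1))
movep([*C,.20],[np.pi,0,r(79.1)]); show("above")
print(move_l([*C,.075],feed=.1,max_force=8)); show("down")
gripper_to(.012,f_grip=30); show("grip")
for a in (56,33,10.5): movep([*C,.075],[np.pi,0,r(a)]); show(a)
hold(.3); show("held")
gripper_to(.06); show("open")
move_l([*C,.2],feed=.12); 
movep([C[0],C[1]-.08,.25],[np.pi,0,np.pi/2]); hold(.2)
c=get_calibration("wrist"); p,d=get_image("wrist"); np.savez("w2.npz",p=p,d=d,**c); show("look")
cv2.imwrite("pics/w2c.png",cv2.resize(p[20:170,240:390,::-1],None,fx=4,fy=4,interpolation=cv2.INTER_CUBIC))
for k,v in measure(p,c).items(): print(k,v)
E
```

```text
above 1.67 [ 0.5046 -0.1627  0.1995] [-3.1407e+00 -1.0000e-04  1.3847e+00] [ 0.6 -0.2  0.4] [-0.06 -0.04 -0.05] 0.0854 0.0
False
down 3.07 [ 0.5049 -0.1649  0.0758] [3.1401e+00 4.0000e-04 1.3805e+00] [-0.4 -0.6 -0.8] [ 0.01 -0.02  0.03] 0.0849 0.0
grip 3.7 [ 0.5041 -0.1646  0.0752] [-3.141   0.      1.3806] [-1.9  0.8  4.2] [ 0.06  0.42 -0.02] 0.0156 33.6
56 4.17 [ 0.5041 -0.1645  0.0752] [-3.1411e+00  2.0000e-04  9.8090e-01] [-4.4  1.1  6.3] [ 0.11  0.64 -0.07] 0.0156 33.9
33 4.63 [ 0.504  -0.1645  0.0752] [-3.1411e+00  5.0000e-04  5.7950e-01] [-4.7  1.6  6. ] [ 0.15  0.68 -0.1 ] 0.0156 33.9
10.5 5.1 [ 0.504  -0.1646  0.0752] [-3.1413e+00  6.0000e-04  1.8680e-01] [-4.1  1.4  6. ] [ 0.11  0.69 -0.03] 0.0155 33.9
held 5.4 [ 0.504  -0.1645  0.0751] [-3.1413e+00  6.0000e-04  1.8700e-01] [-4.8  1.4  5.2] [ 0.12  0.68 -0.03] 0.0157 33.9
open 5.89 [ 0.5043 -0.1646  0.0749] [ 3.1416e+00 -1.0000e-04  1.8360e-01] [-0.3 -0.4  1.1] [ 0.01 -0.01 -0.03] 0.0598 0.0
look 8.69 [ 0.5043 -0.2444  0.2499] [-3.1414e+00 -1.0000e-04  1.5708e+00] [ 0.2 -0.2  0.4] [-0.01  0.03 -0.02] 0.0601 0.0
dial (0.5042335391044617, -0.16465719044208527, (0.12237510085105896, 0.12244908511638641))
tab [ 0.56436203 -0.15334062]
tabpix (array([373.7037037 ,  88.92592593]), 27)
redpix (array([317.48782288,  98.16826568]), 1355)
ptr [ 0.51659042 -0.16242638]
linedir 9.120265
n 130
ptrdir 10.233487694538784
tabdir 10.658754357351418
tabr 0.06118414982164215
```

View pics/w2c.png

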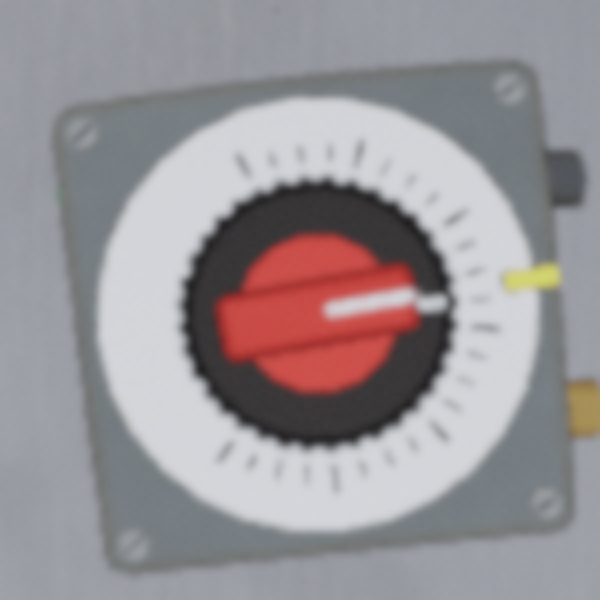

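The pointer is at about 10° (line through (370,300) in the crop), in line with the yellow tab at (532,278), 10.6°. The ring index at (432,303) looks unmoved. I'll check the ring and tab numerically, then hand in.

```bash
python3 - <<'E'
from h import *
C=np.array([.5043,-.1646]); a=[]
for f,px in(("w1.npz",(338,96.8)),("w2.npz",(348.5,95.7))):
    z=np.load(f); c={k:z[k] for k in("intrinsics","world_from_camera")}
    yy,xx=np.mgrid[85:108,325:362]; uv=np.c_[xx.ravel(),yy.ravel()]
    P=onz("wrist",c,uv,.059)[:,:2]-C; r=np.hypot(*P.T); t=np.degrees(np.arctan2(P[:,1],P[:,0]))
    g=z["p"].min(2)[uv[:,1],uv[:,0]].astype(float)-70
    m=(r>.0285)&(r<.0345)&(abs(t)<25)&(g>0); a.append((t[m]*g[m]).sum()/g[m].sum())
print("ring",a)
if abs(a[0]-a[1])<2: job_done(); print("done")
E
```

```text
ring [np.float64(5.7261008542506024), np.float64(5.653222025789123)]
the job is handed in; nothing more can be done
done
```

I turned the red knob clockwise until its pointer lined up with the yellow tab, to within about 1° by camera, then let go and handed the job in. The black ring and the tab did not measurably move.

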